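# Restock the gravity lanes with slide boxes

## Robot

A 6-joint arm with a two-finger parallel gripper is mounted at the origin on the work surface. World frame = base frame: x ahead of the robot, y to its left, z up, the work surface at z = 0. Lengths are in m, angles in rad, forces in N, time in s.
With the tool pointing down it reaches from about 0.425 to 0.95 m from the base axis. Payload 3.5 kg.
Tool frame: the origin (TCP) lies midway between the tips of the shut fingers; the grasp point (between the pads) lies 19 mm behind it; z points along the fingers, y is the line along which they close (so a half turn about z gives the same grasp; the last joint's range is limited). The gripper opens to 85 mm and grips with 20 to 120 N. Pads are 22 mm wide; open, the fingers measure 114 mm over their backs; the gripper's body (76 mm by 85 mm) begins 54 mm behind the grasp point. The pads swing forward as they close: fully open they stand 13 mm farther back than shut.
Start: joints at [1.162, 0.286, 1.577, -0, 1.279, -0.15], TCP at [0.173, 0.653, 0.231] pointing down, gripper open.
Joint ranges: [-2.77, 2.77], [-0.9, 2.22], [0.21, 2.48], [-1.53, 4.67], [0.24, 2.81], [-2.84, 2.84]. Speed limits (rad/s): [2.79, 2.79, 3.14, 3.14, 3.14, 3.14].

## Interface

Orientations are given as a unit quaternion [x, y, z, w].
In Python, from plant import ctrl, cams, order gives the robot as it stands.
- The arm moves only by the tool move_arm, never from a script. Its argument "plan" is one flat list of numbers, 7 for each row, row after row: the shift along the world's x, y, z in mm, then the turn, a rotation vector about the world's x, y, z in degrees, then the finger opening in mm, from 0 to 85.4. A call has 1 to 12 rows; each row shifts and turns the commanded pose from where the row before left it; what a row does not reach is not made up. A row lasts 1/10 s, in which the tool goes at most 50 mm and 8.59 degrees, less where a joint would pass 70% of its speed; a pose out of reach is approached as far as the arm can. A call is refused whole if a number of a shift passes 50 or a number of a turn 8.59, either way. A call with a gripper value outside its range is refused whole. The fingers move at their own pace and stop on an object; "newtons" is the grip in N (left out, the last holds). Time passes only in rows, so rows that do not move let the fingers close. It gives the time, the measured TCP pose, the force, the opening and the grip force at its end, in the units of the state.
- ctrl.get_state(): the state, without advancing time (a new reading comes with each control period).
- cams.read_camera(name): name is "scene" or "side" or "wrist"; returns a dict with "color" (420x560x3 uint8, red, green, blue), "fov_y" (degrees; the focal length in pixels is half the picture's height over the tangent of half this angle, whatever the lens; pixels are square), "cx", "cy" (the principal point, pixels), "origin" and "orientation" of the camera in the world; the wrist camera has in their place "T_tool_cam" (4x4, takes a point from camera to tool coordinates, whose origin is the TCP and whose axes are the flange's). Camera axes: x right, y up, looking along -z (the intrinsics and any distortion apply to the point x, -y, -z); pixel columns grow to the right and rows downward; lengths in m; the calibration is good to about 2 mm. A picture is of the moment at which its call begins: read the wrist's pose just before it. There is no depth.
- order.sign_off(): hands the job in; it is judged then, once.
The state is a dict: "time": time; "qpos": joint angles; "dq": joint speeds; "joint_efforts": joint torques, N m; "eef_pos": TCP position; "tcp_rot": TCP orientation; "contact_force": force on the tool from outside, world axes, zero at the start; "wrist_torque": the same for the moment, N m; "opening": opening from 0.0 (shut) to 1.0 (fully open); "finger_force": force on a finger pad.
Only numpy, scipy, OpenCV 4.12 (cv2) and the standard library are available. Lean on these libraries where they do the work, as an engineer would, in place of code of your own. Each camera call takes 0.05 s, during which the arm holds its last target. There are 200 camera calls.

## Task

Load the two boxes of microscope slides into the gravity dispenser under the wire shelf, each lying flat and lengthwise in the lane of its own width: lay it on the loading ledge, then reach in under the shelf and push it on through the spring gate until the gate springs shut behind it and the box has slid right down to the end stop. Do not disturb the brown bottle or the glass dishes.

Things in the scene. Friction and masses are not known exactly. Their poses are not given: they have to be found in the camera images.
- wide_box: The wider of two closed plain white plastic slide boxes, 100 x 62 x 45 mm (x, y, z), about 220 g, hidden load varies. Lies flat on the bench, right way up. Origin: centre of the underside; x along its length, z up.
- narrow_box: The narrower of two closed plain white plastic slide boxes, 100 x 44 x 45 mm (x, y, z), about 160 g, hidden load varies. Lies flat on the bench, right way up. Origin: centre of the underside; x along its length, z up.
- wide_lane: Wide one of two sloped roller lanes side by side, either way round; 72 mm wide inside. Origin: centre line, level with the roller tops (the floor), at the end stop's face, 80 mm above the bench. x runs down the lane (14 degrees) to the stop, z square to the floor. Spring gate at x = -165 mm, hung from the +y side. Loading ledge x = -290 to -165 mm with 12 mm high walls; beyond the gate they are 25 mm high. A box past the gate runs to the stop by itself.
- narrow_lane: Narrow one of two sloped roller lanes side by side, either way round; 54 mm wide inside. Origin: centre line, level with the roller tops (the floor), at the end stop's face, 80 mm above the bench. x runs down the lane (14 degrees) to the stop, z square to the floor. Spring gate at x = -165 mm, hung from the +y side. Loading ledge x = -290 to -165 mm with 12 mm high walls; beyond the gate they are 25 mm high. A box past the gate runs to the stop by itself.
- wide_gate (a joint): Spring gate of the wide lane, rad: 0 shut (square across the lane), up to 1.45 swung down the lane. Steel flap 30 mm long, upright hinge just outside the +y wall at x = -165 mm, y = 48 mm, z = 28 to 42 mm. Takes 2 N to start, about 2 N of drag along the box's side; the box stays caught until its rear end is about 27 mm past the hinge, then the gate shuts behind it. Holds back a box merely laid on the ledge.
- narrow_gate (a joint): Spring gate of the narrow lane, rad: 0 shut (square across the lane), up to 1.45 swung down the lane. Steel flap 30 mm long, upright hinge just outside the +y wall at x = -165 mm, y = 39 mm, z = 28 to 42 mm. Takes 2 N to start, about 2 N of drag along the box's side; the box stays caught until its rear end is about 27 mm past the hinge, then the gate shuts behind it. Holds back a box merely laid on the ledge.
- rack: Fixed steel wire shelf over the lanes. Origin on the bench below the gates, midway between the lanes; x points down the lanes. Lane centres at y = +-50 mm. The shelf spans x -4 to 215, y +-176, z 315 to 327 mm, on posts at x = 215, y = +-170 mm; small jars on it reach z = 415 mm. Ledges (x below -4 mm) are open above; to pass the gates a tool must lean its rear end back to the robot by 25 degrees or more.
- reagent: Brown glass reagent bottle, 64 mm across, 150 mm tall, origin at the centre of its base. Bystander.
- dishes: Stack of glass culture dishes, 94 mm across, 42 mm tall, origin at the centre of its base. Bystander.

How it is judged:
By the outcome, as a careful person would: the job done as asked, in the order asked, and still so for the second after the job is handed in, with the robot touching nothing.
It also fails if it takes over 72 s, if anything falls off the work surface, if the arm or the gripper's body presses on something with over 40 N, if the wrist force passes 120 N, or if a joint passes its speed limit or range.

## Working session

There is one attempt and no reset: what is moved stays moved. The work goes in short steps, Python scripts to look and compute and a tool call to move; the robot and the scene stay as the last step left them, time stands still between calls to the robot, and variables do not carry over. Pictures are saved under pics/ and viewed, at most 10 in all, crops included, and the job is handed in when it is done.

Besides the shell and the picture viewer there is one more tool, called after "Call:" as a command line: name --argument value ..., lists and objects as JSON in quotes. move_arm: Moves the arm, as the interface text tells. Its arguments: {"type":"object","properties":{"plan":{"type":"array","items":{"type":"number"}},"newtons":{"type":"number"}},"required":["plan"]}

```bash
ls; mkdir -p pics; python3 - <<'E'
from plant import ctrl,cams,order
import cv2,json,numpy as np
s=ctrl.get_state();print({k:np.round(v,3).tolist() for k,v in s.items()})
for n in("scene","side","wrist"):
    c=cams.read_camera(n);cv2.imwrite(f"pics/{n}0.png",c["color"][...,::-1])
    print(n,{k:(np.round(v,4).tolist() if k!="color" else 0) for k,v in c.items() if not isinstance(v,str)})
a=[cv2.imread(f"pics/{n}0.png") for n in("scene","side")]
E
```

```text
pics
{'time': 0.0, 'qpos': [1.162, 0.287, 1.578, -0.0, 1.279, -0.15], 'dq': [-0.001, 0.0, 0.0, 0.001, 0.001, -0.001], 'joint_efforts': [0.001, -40.598, -29.262, -0.0, 0.006, 0.0], 'eef_pos': [0.172, 0.652, 0.23], 'tcp_rot': [0.129, 0.992, -0.001, -0.0], 'contact_force': [0.17, 0.182, 0.738], 'wrist_torque': [0.011, -0.02, 0.042], 'finger_force': 0.0, 'opening': 1.0}
scene {'color': 0, 'fov_y': 43.6454, 'cx': 275.5848, 'cy': 217.7095, 'origin': [1.6706, -0.471, 0.9472], 'orientation': [0.3877, 0.2429, 0.4834, 0.7464]}
side {'color': 0, 'fov_y': 52.2923, 'cx': 286.8955, 'cy': 204.7279, 'origin': [0.1859, -0.6191, 0.8536], 'orientation': [0.3682, -0.1212, -0.2634, 0.8834]}
wrist {'color': 0, 'fov_y': 63.472, 'cx': 277.1572, 'cy': 209.93, 'T_tool_cam': [[0.0012, 0.9648, 0.2628, 0.0665], [1.0, -0.0013, 0.0, -0.0003], [0.0003, 0.2628, -0.9648, -0.1418], [0.0, 0.0, 0.0, 1.0]]}
```

View pics/scene0.png

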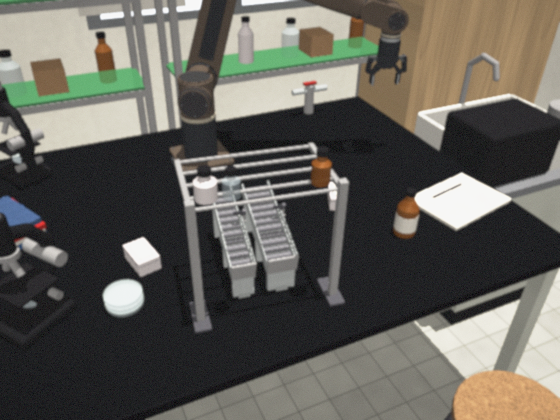

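View pics/side0.png

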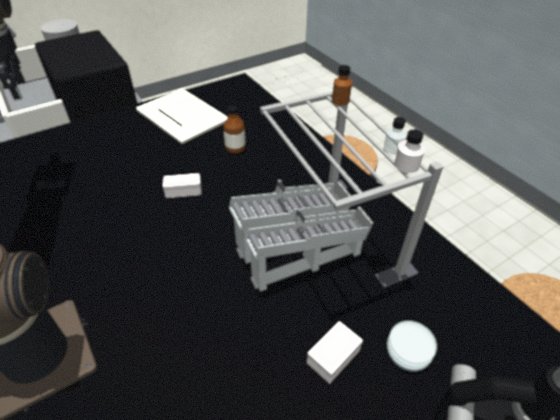

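The scene view shows the rack at its centre, one box at (142,256) near the dishes (124,297), and the other behind the right post at (333,195). In the side view the boxes are at (182,185) and (334,352), with the lanes around (300,230). Next I'll enlarge the side view.

```bash
cat > h.py <<'E'
from plant import ctrl,cams,order
import cv2,numpy as np
from scipy.spatial.transform import Rotation as R
def cam(n):
    c=cams.read_camera(n);c["f"]=210/np.tan(np.radians(c["fov_y"])/2);
    if "origin" in c: c["R"]=R.from_quat(c["orientation"]).as_matrix()
    else:
        s=ctrl.get_state();Rt=R.from_quat(s["tcp_rot"]).as_matrix();T=np.array(c["T_tool_cam"])
        c["R"]=Rt@T[:3,:3];c["origin"]=Rt@T[:3,3]+s["eef_pos"]
    return c
def ray(c,p):
    K=np.array([[c["f"],0,c["cx"]],[0,c["f"],c["cy"]],[0,0,1]]);d=c.get("distortion")
    q=cv2.undistortPoints(np.array(p,float).reshape(-1,1,2),K,None if d is None else np.array(d,float))[:,0]
    return np.c_[q[:,0],-q[:,1],-np.ones(len(q))]@np.array(c["R"]).T
def onz(c,p,z):
    r=ray(c,p);o=np.array(c["origin"]);z=np.broadcast_to(z,len(r));return o+r*((z-o[2])/r[:,2])[:,None]
def proj(c,P):
    q=(np.array(P,float)-c["origin"])@np.array(c["R"]);K=np.array([[c["f"],0,c["cx"]],[0,c["f"],c["cy"]],[0,0,1]]);d=c.get("distortion")
    q=q*[1,-1,-1];return cv2.projectPoints(q,np.zeros(3),np.zeros(3),K,None if d is None else np.array(d,float))[0][:,0]
E
python3 - <<'E'
from h import *
c=cam("side");print({k:v for k,v in c.items() if k not in("color","R")})
i=c["color"][...,::-1]
def crop(x,y,w,h,s):return cv2.resize(i[y:y+h,x:x+w],None,fx=s,fy=s,interpolation=cv2.INTER_CUBIC)
o=np.zeros((600,800,3),np.uint8)
o[:360,:480]=crop(220,170,160,120,3) # rack x3
o[:240,490:790]=crop(155,165,60,48,5)
o[250:600,490:800]=crop(300,315,62,70,5)
cv2.imwrite("pics/c1.png",o)
print(proj(c,[[.6,-.3,0],[.6,.3,0]]), cam("scene").get("distortion"))
E
```

```text
{'fov_y': 52.29231024909164, 'cx': 286.8954908325143, 'cy': 204.7279347843701, 'origin': array([ 0.18586952, -0.61913757,  0.85355902]), 'orientation': array([ 0.36816165, -0.12117037, -0.26337385,  0.88340758]), 'f': np.float64(427.79072773699403)}
[[354.35682683 323.90996692]
 [227.11641421 175.71621781]] None
```

View pics/c1.png

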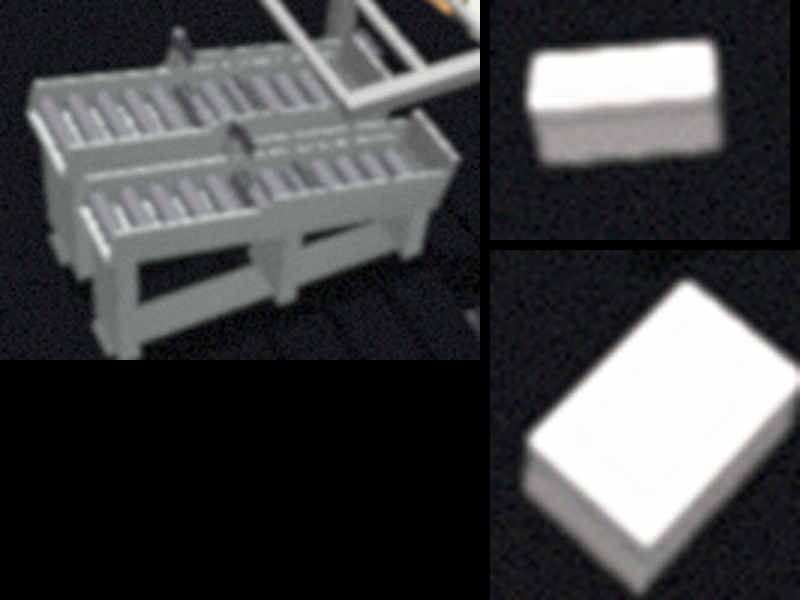

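The crops show box tops with clear corners, and a gate hinge post on the far side of each lane at about side px (279,180) and (299,211). Next comes a crop of the rack from the scene camera and an initial fit of both boxes.

```bash
python3 - <<'E'
from h import *
s=cam("scene");i=s["color"][...,::-1]
o=np.zeros((600,800,3),np.uint8)
o[:600,:570]=cv2.resize(i[135:335,165:355],None,fx=3,fy=3,interpolation=cv2.INTER_CUBIC)
o[:220,575:795]=cv2.resize(i[225:280,115:170],None,fx=4,fy=4,interpolation=cv2.INTER_CUBIC)
k=cv2.resize(cam("side")["color"][310:385,295:367,::-1],None,fx=3,fy=3,interpolation=cv2.INTER_CUBIC)
o[240:465,575:791]=k
cv2.imwrite("pics/c2.png",o)
c=cam("side")
A=np.array([[533,53],[713,42],[717,98],[528,108]])
pa=np.array([155,165])+(A-[490,0]+.5)/5-.5
Bq=np.array([[686,282],[803,374],[646,547],[529,440]])
pb=np.array([300,315])+(Bq-[490,250]+.5)/5-.5
for p in(pa,pb):
    P=onz(c,p,.045);print(np.round(P,4).tolist(),"ctr",P.mean(0).round(4),"sides",np.linalg.norm(P-np.roll(P,-1,0),axis=1).round(4),
     "ang",[np.degrees(np.arctan2(*(P[(j+1)%4]-P[j])[[1,0]])).round(1) for j in range(4)])
E
```

```text
[[0.4243, 0.3517, 0.045], [0.5156, 0.3055, 0.045], [0.4964, 0.2598, 0.045], [0.4038, 0.3085, 0.045]] ctr [0.46   0.3064 0.045 ] sides [0.1024 0.0496 0.1046 0.0477] ang [np.float64(-26.8), np.float64(-112.8), np.float64(152.2), np.float64(64.7)]
[[0.5549, -0.2935, 0.045], [0.5687, -0.3529, 0.045], [0.4701, -0.3748, 0.045], [0.4577, -0.3146, 0.045]] ctr [ 0.5129 -0.3339  0.045 ] sides [0.061  0.101  0.0614 0.0994] ang [np.float64(-76.8), np.float64(-167.5), np.float64(101.7), np.float64(12.3)]
```

View pics/c2.png

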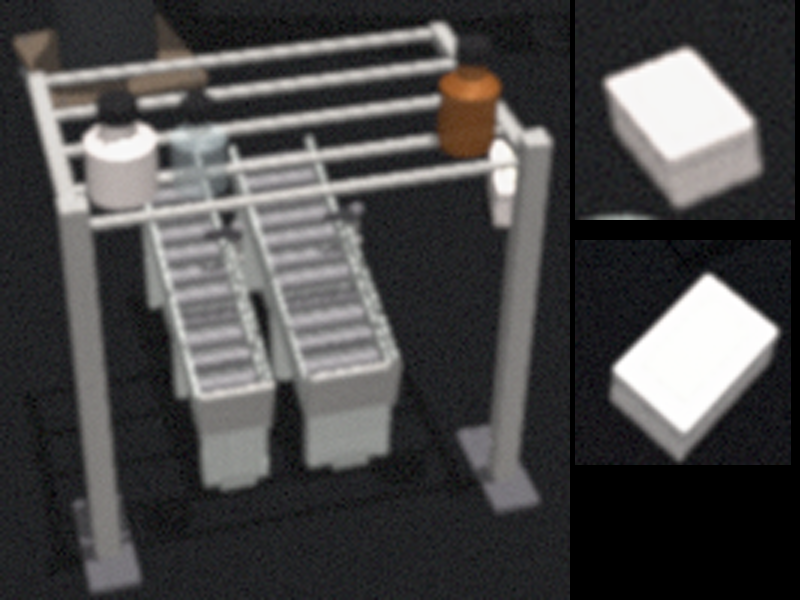

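The scene crop has the narrow lane on the left (-y) and the wide lane on the right (+y), with hinges at about crop (225,232) and (355,212). Post tops are at (75,200) and (535,143), and the shelf's robot-side corners at (40,78) and (440,35). Next I fit the rack pose.

```bash
cat >> h.py <<'E'
def lane(pts,w,rk):  # lane coords (m) -> world; w=+1 wide,-1 narrow ; rk=(x,y,yaw)
    a=np.radians(14);p=np.atleast_2d(np.array(pts,float));L=np.array([[np.cos(a),0,np.sin(a)],[0,1,0],[-np.sin(a),0,np.cos(a)]])
    return rack(p@L.T+[.165*np.cos(a),.05*w,.08],rk)
def rack(p,rk):
    return np.atleast_2d(p)@R.from_euler("z",rk[2]).as_matrix().T+[rk[0],rk[1],0]
E
python3 - <<'E'
from h import *
from scipy.optimize import least_squares
s=cam("scene");c=cam("side")
so=lambda x,y:(165+(x+.5)/3-.5,135+(y+.5)/3-.5)
co=lambda x,y:(220+(x+.5)/3-.5,170+(y+.5)/3-.5)
obs=[(s,so(75,200),lambda k:rack([.215,-.17,.327],k)),(s,so(535,143),lambda k:rack([.215,.17,.327],k)),
(s,so(40,78),lambda k:rack([-.004,-.17,.324],k)),(s,so(440,35),lambda k:rack([-.004,.17,.324],k)),
(s,so(112,575),lambda k:rack([.215,-.17,0],k)),(s,so(505,485),lambda k:rack([.215,.17,0],k)),
(s,so(355,210),lambda k:lane([-.165,.048,.042],1,k)),(s,so(225,230),lambda k:lane([-.165,.039,.042],-1,k)),
(c,co(179,33),lambda k:lane([-.165,.048,.042],1,k)),(c,co(238,127),lambda k:lane([-.165,.039,.042],-1,k)),
(c,(337,205),lambda k:rack([-.004,-.17,.321],k)),(c,(437,168),lambda k:rack([.215,-.17,.327],k)),(c,(262,108),lambda k:rack([-.004,.17,.321],k))]
f=lambda k:np.concatenate([(proj(cc,P(k))[0]-p) for cc,p,P in obs])
r=least_squares(f,[.6,0,0],loss="soft_l1");print(r.x,np.degrees(r.x[2]));print(f(r.x).reshape(-1,2).round(1).tolist())
np.save("rk.npy",r.x)
out=[]
for cc in(c,s):
    i=cv2.resize(cc["color"][...,::-1],None,fx=3,fy=3,interpolation=cv2.INTER_CUBIC)
    def ln(P,col):
        q=((proj(cc,P)+.5)*3-.5).astype(int);cv2.polylines(i,[q.reshape(-1,1,2)],False,col,1)
    for w,h in((1,.036),(-1,.027)):
        for y in(-h,h):
            ln(lane([[-.29,y,0],[-.29,y,.012],[-.165,y,.012],[-.165,y,.025],[0,y,.025],[0,y,0],[-.29,y,0]],w,r.x),(0,0,255))
        ln(lane([[-.165,h+.012,.028],[-.165,h+.012,.042]],w,r.x),(0,255,0))
    for z in(.327,):
        ln(rack([[-.004,-.176,z],[-.004,.176,z],[.215,.176,z],[.215,-.176,z],[-.004,-.176,z]],r.x),(255,255,0))
    out.append(i[450:900,640:1190] if cc is c else i[400:900,480:1070])
h=600
o=np.zeros((600,800,3),np.uint8)
a=cv2.resize(out[0],(440,360));b=cv2.resize(out[1],(360,305))
cv2.imwrite("pics/ov.png",cv2.vconcat([out[0][:,:550],np.zeros((1,550,3),np.uint8)]))
cv2.imwrite("pics/ov2.png",out[1])
E
```

```text
[ 0.59988013 -0.05443063 -0.14438946] -8.27290655114584
[[1.1, 8.4], [0.4, 4.5], [-1.1, -0.0], [-0.7, -2.7], [-0.3, -6.1], [-0.6, -2.2], [0.9, -0.8], [4.6, -1.4], [1.2, -0.2], [1.5, -2.9], [0.3, 0.3], [-1.5, 2.6], [0.4, 2.5]]
```

View pics/ov.png

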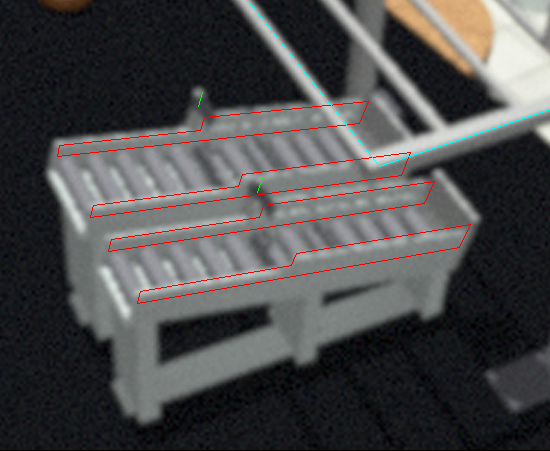

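The fit is good to a few millimetres: the overlay matches the hinges, but the lane ends are off by about 3 px. I'll refine with the wrist camera over the ledges, which is on the way to the narrow box.

Call:
move_arm --plan '[21, -42, 14, 0, 0, 1, 0, 21, -42, 14, 0, 0, 1, 0, 21, -42, 14, 0, 0, 1, 0, 21, -42, 14, 0, 0, 1, 0, 21, -42, 14, 0, 0, 1, 0, 21, -42, 14, 0, 0, 1, 0, 21, -42, 12, 0, 0, 0, 0, 21, -42, 12, 0, 0, 0, 0, 21, -42, 12, 0, 0, 0, 0, 21, -42, 12, 0, 0, 0, 0, 21, -42, 10, 0, 0, 0, 0, 21, -42, 10, 0, 0, 0, 0]'

```text
time: 1.7
eef_pos: [0.4251, 0.1467, 0.3843]
tcp_rot: [0.077, 0.997, 0.0, 0.001]
contact_force: [-0.1, 0.5, -0.3]
opening: -0.0
finger_force: 0.0
```

Call:
move_arm --plan '[0, 0, 0, 0, 0, 0, 0, 0, 0, 0, 0, 0, 0, 0]'

```text
time: 1.9
eef_pos: [0.425, 0.1477, 0.3836]
tcp_rot: [0.078, 0.997, 0.0, 0.0]
contact_force: [-0.1, -0.1, 0.3]
opening: 0.003
finger_force: 0.0
```

```bash
python3 - <<'E'
from h import *
import pickle
s=ctrl.get_state();c=cam("wrist");print(s["time"],s["eef_pos"],s["tcp_rot"],c["origin"])
pickle.dump(c,open("w1.pkl","wb"));rk=np.load("rk.npy")
i=cv2.resize(c["color"][...,::-1],(784,588),interpolation=cv2.INTER_CUBIC)
for w in(1,-1):print(proj(c,lane([[-.29,0,0],[-.165,0,0],[0,0,0]],w,rk)).round())
cv2.imwrite("pics/w1.png",i)
E
```

```text
1.9 [0.42503708 0.14766182 0.38359634] [7.84716189e-02 9.96916295e-01 2.73990359e-04 1.76677206e-04] [0.35884868 0.15847688 0.52506341]
[[172. 248.]
 [186. 324.]
 [201. 397.]]
[[ 87. 249.]
 [113. 324.]
 [138. 397.]]
```

View pics/w1.png

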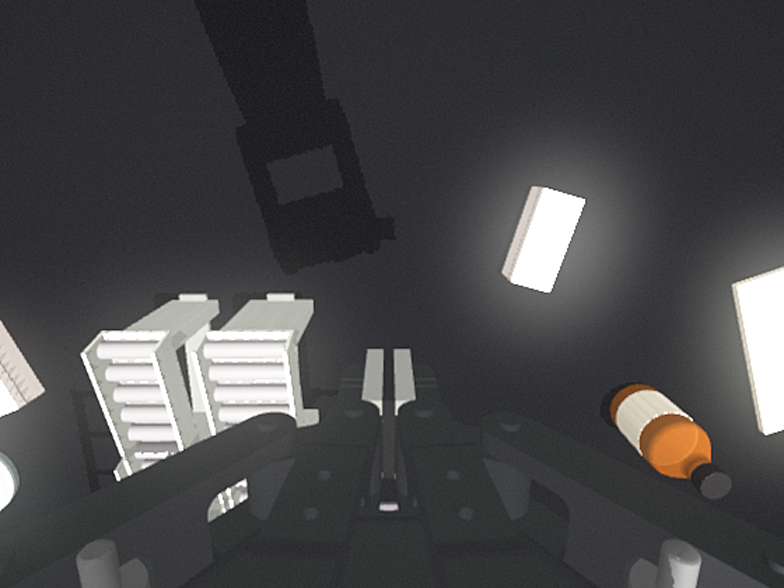

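The wrist view shows the narrow box top around (548,240), the bottle at (665,440), and both ledge entrances at rows 335–350, columns 90–165 (narrow) and 204–297 (wide). I'll enlarge the ledges.

```bash
python3 - <<'E'
from h import *
import pickle
c=pickle.load(open("w1.pkl","rb"));g=c["color"][...,::-1].copy()
cv2.imwrite("pics/w1c.png",cv2.resize(g[215:345,50:240],None,fx=4,fy=4,interpolation=cv2.INTER_CUBIC))
b=cv2.cvtColor(g,cv2.COLOR_BGR2GRAY)
m=(b>235).astype(np.uint8);n,l,st,ce=cv2.connectedComponentsWithStats(m)
for k in range(1,n):
    if st[k,4]>300: print(st[k],ce[k])
    if st[k,4]>300 and 340<ce[k][0]<440 and 120<ce[k][1]<220:
        cnt=cv2.findContours((l==k).astype(np.uint8),0,1)[0][0]
        # subpixel outline: quad fit
        P=onz(c,cnt[:,0].astype(float),.045)[:,:2].astype(np.float32)
        r=cv2.minAreaRect(P);print(r,cv2.boxPoints(r))
E
```

```text
[ 365  134   53   75 2212] [390.59990958 171.0420434 ]
((0.4576353132724762, 0.3059191107749939), (0.04488719254732132, 0.10012537986040115), 65.43213653564453) [[0.40277344 0.30632195]
 [0.49383438 0.26469275]
 [0.5124972  0.30551627]
 [0.42143625 0.34714547]]
[ 526  192   34  119 2745] [546.78105647 245.46156648]
[147 237  61   6 316] [176.54113924 239.16455696]
[ 146  247   65   51 1593] [179.78593848 267.17200251]
[  70  248   61   74 1501] [101.22051965 279.99467022]
```

View pics/w1c.png

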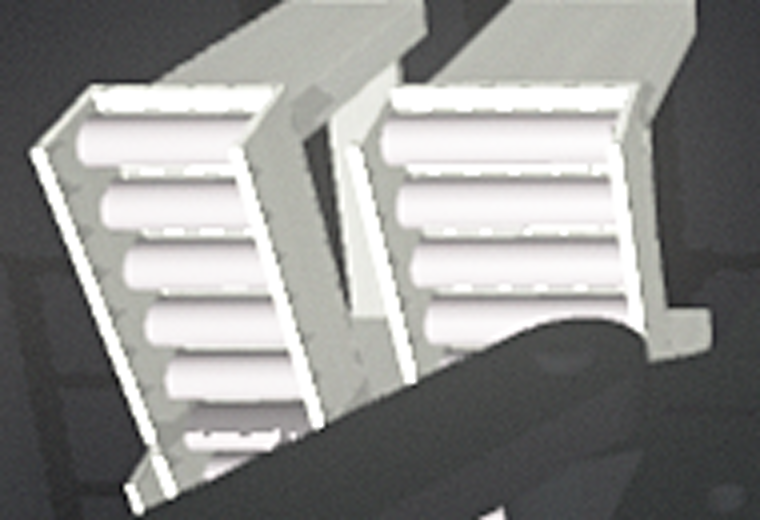

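The crop shows the narrow lane's wall tops as strips (38,152)→(152,448) and (237,152)→(318,425), and the wide lane's as (355,150)→(410,380) and (615,145)→(640,330). I'll fit the rack to these and compare it with the narrow box, which fits 45×100 mm well.

```bash
cat > fit.py <<'E'
from h import *
import pickle
from scipy.optimize import least_squares
c=pickle.load(open("w1.pkl","rb"));rk0=np.load("rk.npy")
px=lambda p:np.array([50,215])+(np.array(p,float)+.5)/4-.5
def inv(pts,w,k,z):  # pixel -> lane coords on plane z_l=z
    o=lane([[0,0,z],[1,0,z],[0,1,z],[0,0,z+1]],w,k);E=(o[1:]-o[0]).T
    r=ray(c,px(pts));a=np.linalg.solve(E,(np.array(c["origin"])-o[0]));d=np.linalg.solve(E,r.T).T
    return a-d*(a[2]/d[:,2])[:,None]
L=[(-1,-.027,[(44,152),(157,440)]),(-1,.027,[(231,152),(313,425)]),(1,-.036,[(361,150),(415,375)]),(1,.036,[(608,145),(632,320)])]
X=[(-1,-.29,(38,150)),(-1,-.29,(236,150)),(1,-.29,(355,148)),(1,-.29,(613,142)),(-1,-.165,(152,448))]
def f(k):
    r=[inv(p,w,k,.012)[:,1]-y for w,y,p in L]+[.5*(inv([p],w,k,.012)[:,0]-x) for w,x,p in X]
    return np.concatenate(r)*1000
r=least_squares(f,rk0);print(r.x,np.degrees(r.x[2]),f(r.x).round(1));np.save("rk2.npy",r.x)
for w in(1,-1):
    print(w,lane([[-.235,0,0],[-.29,0,0],[-.165,0,0],[0,0,0]],w,r.x).round(4).tolist())
E
python3 fit.py
```

```text
[ 0.59540138 -0.05198001 -0.15093295] -8.647821023948318 [ 0.2  0.7 -0.1 -0.4  0.4 -0.  -0.5 -0.4  0.7  0.8  0.5 -0.5 -1.2]
1 [[0.5358, 0.0077, 0.1369], [0.483, 0.0157, 0.1502], [0.6029, -0.0025, 0.1199], [0.7612, -0.0266, 0.08]]
-1 [[0.5207, -0.0912, 0.1369], [0.468, -0.0832, 0.1502], [0.5879, -0.1014, 0.1199], [0.7462, -0.1255, 0.08]]
```

```bash
python3 - <<'E'
from h import *
import pickle
c=pickle.load(open("w1.pkl","rb"));s=cam("side")
print(onz(s,[[235,151]],0),onz(c,[[450,281]],0),onz(c,[[509,344]],.15))
E
```

```text
[[0.67983047 0.39579896 0.        ]] [[0.66864458 0.40777514 0.        ]] [[0.68129205 0.40947332 0.15      ]]
```

Call:
move_arm --plan '[5, 20, -30, 0, 0, -5.2, 85, 5, 20, -35, 0, 0, -5.2, 85, 5, 20, -40, 0, 0, -5.1, 85, 5, 20, -40, -2.77, -6.07, 0, 85, 6, 25, -40, -2.77, -6.07, 0, 85, 6, 25, -30, -2.77, -6.07, 0, 85, 6, 26, -19, 0, 0, 0, 85]'

```text
time: 2.7
eef_pos: [0.4571, 0.3067, 0.1443]
tcp_rot: [0.204, 0.964, -0.039, 0.168]
contact_force: [0.4, -0.7, -0.3]
opening: 0.996
finger_force: 0.0
```

Call:
move_arm --plan '[0, 0, 0, 0, 0, 0, 85]'

```text
time: 2.8
eef_pos: [0.4587, 0.3074, 0.1444]
tcp_rot: [0.204, 0.964, -0.039, 0.167]
contact_force: [0.3, -0.4, 0.3]
opening: 0.997
finger_force: 0.0
```

```bash
python3 - <<'E'
from h import *
s=ctrl.get_state();M=R.from_quat(s["tcp_rot"]).as_matrix();print(s["eef_pos"],M.round(3),s["qpos"])
f=-M[:,0];print(np.degrees(np.arctan2(f[1],f[0])),np.degrees(np.arctan2(M[1,2],M[0,2])),np.degrees(np.arccos(-M[2,2])))
c=cam("wrist");b=cv2.cvtColor(c["color"],cv2.COLOR_RGB2GRAY)
cv2.imwrite("pics/w2.png",c["color"][...,::-1])
E
```

```text
[0.45870069 0.30737259 0.14443245] [[-0.861  0.406  0.305]
 [ 0.38   0.914 -0.143]
 [-0.337 -0.007 -0.941]] [ 0.53335723  0.04098137  2.05283116 -0.36887877  0.88269383 -0.40852438]
-23.79302794558975 -25.099311377121687 19.713794453732103
```

Call:
move_arm --plan '[4, -4, -30, 0, 0, 0, 85, 0, 0, -40, 0, 0, 0, 85, 0, 0, -35, 0, 0, 0, 85, 0, 0, -20, 0, 0, 0, 85, 0, 0, 0, 0, 0, 0, 85]'

```text
time: 3.35
eef_pos: [0.4647, 0.2994, 0.0222]
tcp_rot: [0.207, 0.963, -0.039, 0.168]
contact_force: [-0.8, -0.2, 0.1]
opening: 0.994
finger_force: 0.0
```

Call:
move_arm --plan '[-2, 4, -4, 0, 0, 0, 85, 0, 0, 0, 0, 0, 0, 60, 0, 0, 0, 0, 0, 0, 40, 0, 0, 0, 0, 0, 0, 36, 0, 0, 0, 0, 0, 0, 34, 0, 0, 0, 0, 0, 0, 34, 0, 0, 0, 0, 0, 0, 34, 0, 0, 0, 0, 0, 0, 34]' --newtons 40

```text
time: 4.15
eef_pos: [0.4656, 0.3051, 0.022]
tcp_rot: [0.208, 0.963, -0.037, 0.171]
contact_force: [-2.6, 0.2, 6.0]
opening: 0.507
finger_force: 43.3
```

```bash
cat >> h.py <<'E'
A14=np.radians(14)
def Rlane(rk): return (R.from_euler("z",rk[2])*R.from_euler("y",A14)).as_matrix()
def delta(pos,M):
    s=ctrl.get_state();M0=R.from_quat(s["tcp_rot"]).as_matrix()
    rv=R.from_matrix(M@M0.T).as_rotvec(degrees=True)
    print("t",round(s["time"],2),"at",np.round(s["eef_pos"],4),"target",np.round(pos,4),"d mm",((np.array(pos)-s["eef_pos"])*1000).round(1),"turn deg",rv.round(2),"F",np.round(s["contact_force"],1),"open",np.round(s["opening"]*85.4,1))
E
python3 - <<'E'
from h import *
s=ctrl.get_state();M=R.from_quat(s["tcp_rot"]).as_matrix();rk=np.load("rk2.npy")
yaw=np.arctan2(M[1,1],M[0,1])-np.pi/2;print(np.degrees(yaw))
Bx=R.from_euler("z",yaw).as_matrix();T=Bx.T@M   # tool in box
np.save("Tn.npy",T);print("tool z in box",T[:,2])
G=Rlane(rk)@T
for x,z in((-.2245,.084),(-.2245,.024)):delta(lane([[x,0,z]],-1,rk)[0],G)
E
```

```text
-24.33559614593576
tool z in box [ 3.43864780e-01  3.71205781e-04 -9.39019103e-01]
t 4.15 at [0.4656 0.3051 0.022 ] target [ 0.5509 -0.0958  0.2158] d mm [  85.3 -400.9  193.8] turn deg [ 3.99 13.47 15.61] F [-2.6  0.2  6. ] open 43.3
t 4.15 at [0.4656 0.3051 0.022 ] target [ 0.5365 -0.0936  0.1576] d mm [  70.9 -398.7  135.6] turn deg [ 3.99 13.47 15.61] F [-2.6  0.2  6. ] open 43.3
```

Call:
move_arm --plan '[0, 0, 20, 0, 0, 0, 34, 0, 0, 40, 0, 0, 0, 34, 0, 0, 45, 0, 0, 0, 34, 0, 0, 45, 0, 0, 0, 34, 0, 0, 45, 0, 0, 0, 34, 5, -20, 35, 0, 0, 0, 34, 8, -40, 0, 0.67, 2.24, 2.6, 34, 8, -40, 0, 0.67, 2.24, 2.6, 34, 8, -40, 0, 0.67, 2.24, 2.6, 34, 8, -40, 0, 0.67, 2.24, 2.6, 34, 8, -40, 0, 0.67, 2.24, 2.6, 34, 8, -40, 0, 0.67, 2.24, 2.6, 34]' --newtons 50

```text
time: 5.35
eef_pos: [0.5172, 0.0428, 0.25]
tcp_rot: [0.074, 0.996, -0.004, 0.052]
contact_force: [1.7, 0.7, -2.8]
opening: 0.503
finger_force: 52.6
```

Call:
move_arm --plan '[5, -40, 0, 0, 0, 0, 34, 5, -40, 0, 0, 0, 0, 34, 5, -35, 0, 0, 0, 0, 34, 0, -20, 0, 0, 0, 0, 34, 0, 0, 0, 0, 0, 0, 34, 0, 0, 0, 0, 0, 0, 34]'

```text
time: 5.95
eef_pos: [0.5322, -0.0905, 0.2497]
tcp_rot: [0.076, 0.996, -0.004, 0.052]
contact_force: [0.2, 0.6, -1.0]
opening: 0.507
finger_force: 52.6
```

```bash
python3 - <<'E'
from h import *
rk=np.load("rk2.npy");T=np.load("Tn.npy");G=Rlane(rk)@T
for z in(.064,.024):delta(lane([[-.2245,0,z]],-1,rk)[0],G)
E
```

```text
t 5.95 at [ 0.5322 -0.0905  0.2497] target [ 0.5461 -0.0951  0.1964] d mm [ 13.9  -4.6 -53.2] turn deg [-0.02 -0.16  0.06] F [ 0.2  0.6 -1. ] open 43.3
t 5.95 at [ 0.5322 -0.0905  0.2497] target [ 0.5365 -0.0936  0.1576] d mm [  4.3  -3.1 -92.1] turn deg [-0.02 -0.16  0.06] F [ 0.2  0.6 -1. ] open 43.3
```

Call:
move_arm --plan '[7, -3, -25, 0, 0, 0, 34, 7, -2, -28, 0, 0, 0, 34, -3, 0, -12, 0, 0, 0, 34, -3, 1, -12, 0, 0, 0, 34, -2, 1, -8, 0, 0, 0, 34, 0, 0, 0, 0, 0, 0, 34, 0, 0, 0, 0, 0, 0, 34]'

```text
time: 6.65
eef_pos: [0.5391, -0.0934, 0.1662]
tcp_rot: [0.075, 0.996, -0.004, 0.053]
contact_force: [-0.1, 0.2, -1.2]
opening: 0.502
finger_force: 52.6
```

```bash
python3 - <<'E'
from h import *
rk=np.load("rk2.npy");T=np.load("Tn.npy");G=Rlane(rk)@T
for z in(.024,.022):delta(lane([[-.2245,0,z]],-1,rk)[0],G)
c=cam("wrist");o=cam("side")
a=cv2.resize(c["color"][180:400,130:430,::-1],(600,440),interpolation=cv2.INTER_CUBIC)
b=cv2.resize(o["color"][165:300,220:385,::-1],None,fx=3.6,fy=3.6,interpolation=cv2.INTER_CUBIC)[:,:594]
cv2.imwrite("pics/p1.png",cv2.resize(cv2.vconcat([a[:,:590],b[:,:590]]),None,fx=.64,fy=.64,interpolation=cv2.INTER_AREA))
E
```

```text
t 6.65 at [ 0.5391 -0.0934  0.1662] target [ 0.5365 -0.0936  0.1576] d mm [-2.5 -0.2 -8.6] turn deg [ 0.07 -0.   -0.02] F [-0.1  0.2 -1.2] open 42.8
t 6.65 at [ 0.5391 -0.0934  0.1662] target [ 0.5361 -0.0935  0.1557] d mm [ -3.   -0.1 -10.6] turn deg [ 0.07 -0.   -0.02] F [-0.1  0.2 -1.2] open 42.8
```

View pics/p1.png

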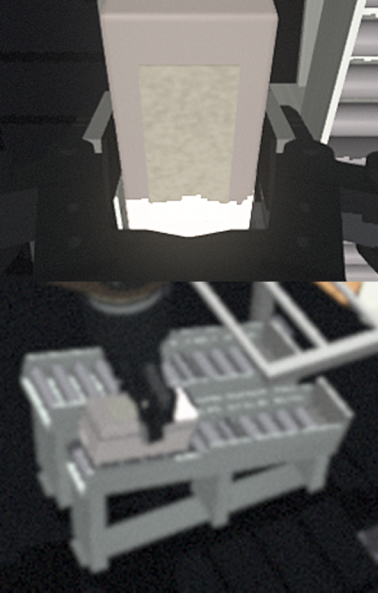

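The box sits centred between the narrow lane's walls, still about 1 cm above the rollers. I'll lower it until contact, then release.

Call:
move_arm --plan '[-1, 0, -4, 0, 0, 0, 34, -1, 0, -4, 0, 0, 0, 34, -1, 0, -3, 0, 0, 0, 34, 0, 0, 0, 0, 0, 0, 34]'

```text
time: 7.15
eef_pos: [0.537, -0.0937, 0.1558]
tcp_rot: [0.076, 0.996, -0.004, 0.054]
contact_force: [1.0, 0.9, 3.6]
opening: 0.501
finger_force: 53.1
```

Call:
move_arm --plan '[0, 0, 0, 0, 0, 0, 62, 0, 0, 0, 0, 0, 0, 62, 0, 0, 0, 0, 0, 0, 62, -1, 0, 10, 0, 0, 0, 62, -1, 0, 30, 0, 0, 0, 62, -3, 0, 40, 0, 0, 0, 62, -35, 5, 0, 0, 0, 0, 0, -40, 7, 0, 0, 0, 0, 0, 0, 0, 0, 0, 0, 0, 0]'

```text
time: 8.05
eef_pos: [0.4519, -0.0801, 0.2336]
tcp_rot: [0.075, 0.996, -0.004, 0.051]
contact_force: [0.2, -0.3, -0.5]
opening: 0.222
finger_force: 0.0
```

```bash
cat >> h.py <<'E'
def push(x,w,lean,y=0.,z=.016,rk=None):
    rk=np.load("rk2.npy");L=np.radians(lean)
    M=R.from_euler("z",rk[2]).as_matrix()@np.array([[-np.cos(L),0,np.sin(L)],[0,1,0],[-np.sin(L),0,-np.cos(L)]])
    delta(lane([[x,y,z]],w,rk)[0],M)
E
python3 - <<'E'
from h import *
push(-.306,-1,6)
c=cam("wrist");g=c["color"][...,::-1];cv2.imwrite("pics/p2w.png",g)
s=cam("side");cv2.imwrite("pics/p2s.png",s["color"][...,::-1])
print(ctrl.get_state()["qpos"])
# white box location from side: bright-ish low-saturation mask compare to start image
a=cv2.imread("pics/side0.png").astype(int);b=s["color"][...,::-1].astype(int)
E
```

```text
t 8.05 at [ 0.4519 -0.0801  0.2336] target [ 0.4565 -0.0814  0.1696] d mm [  4.6  -1.3 -64. ] turn deg [-0.   -0.11  0.  ] F [ 0.2 -0.3 -0.5] open 18.9
[-0.41150354 -0.27033913  2.13254561  0.02876202  1.17553679 -1.84078283]
```

Call:
move_arm --plan '[1, 0, -25, 0, 0, 0, 0, 1, -1, -25, 0, 0, 0, 0, 1, 0, -14, 0, 0, 0, 0, 0, 0, 0, 0, 0, 0, 0]'

```text
time: 8.55
eef_pos: [0.4584, -0.0823, 0.1683]
tcp_rot: [0.075, 0.996, -0.004, 0.05]
contact_force: [-0.7, -0.2, -0.2]
opening: 0.002
finger_force: 0.0
```

```bash
python3 - <<'E'
from h import *
push(-.306,-1,6);push(-.25,-1,20);push(-.20,-1,35);push(-.135,-1,35);push(-.13,-1,35)
E
```

```text
t 8.55 at [ 0.4584 -0.0823  0.1683] target [ 0.4565 -0.0814  0.1696] d mm [-1.9  0.9  1.3] turn deg [-0.07 -0.21 -0.  ] F [-0.7 -0.2 -0.2] open 0.2
t 8.55 at [ 0.4584 -0.0823  0.1683] target [ 0.5102 -0.0896  0.156 ] d mm [ 51.8  -7.3 -12.3] turn deg [ -2.17 -14.05  -0.  ] F [-0.7 -0.2 -0.2] open 0.2
t 8.55 at [ 0.4584 -0.0823  0.1683] target [ 0.5581 -0.0969  0.1439] d mm [ 99.7 -14.6 -24.4] turn deg [-4.430e+00 -2.888e+01 -1.000e-02] F [-0.7 -0.2 -0.2] open 0.2
t 8.55 at [ 0.4584 -0.0823  0.1683] target [ 0.6205 -0.1064  0.1282] d mm [162.1 -24.1 -40.1] turn deg [-4.430e+00 -2.888e+01 -1.000e-02] F [-0.7 -0.2 -0.2] open 0.2
t 8.55 at [ 0.4584 -0.0823  0.1683] target [ 0.6253 -0.1071  0.127 ] d mm [166.9 -24.8 -41.3] turn deg [-4.430e+00 -2.888e+01 -1.000e-02] F [-0.7 -0.2 -0.2] open 0.2
```

Call:
move_arm --plan '[8, -1.2, -1.8, -0.55, -3.6, 0, 0, 8, -1.2, -1.8, -0.55, -3.6, 0, 0, 8, -1.2, -1.8, -0.55, -3.6, 0, 0, 8, -1.2, -1.8, -0.55, -3.6, 0, 0, 8, -1.2, -1.8, -0.55, -3.6, 0, 0, 8, -1.2, -1.8, -0.55, -3.6, 0, 0, 8, -1.2, -1.8, -0.55, -3.6, 0, 0, 8, -1.2, -1.8, -0.55, -3.6, 0, 0, 8, -1.2, -1.8, 0, 0, 0, 0, 8, -1.2, -1.8, 0, 0, 0, 0, 0, 0, 0, 0, 0, 0, 0]'

```text
time: 9.65
eef_pos: [0.5407, -0.0952, 0.1537]
tcp_rot: [0.072, 0.95, -0.024, 0.302]
contact_force: [0.6, 0.0, -0.3]
opening: 0.001
finger_force: 0.0
```

```bash
python3 - <<'E'
from h import *
push(-.20,-1,35);push(-.128,-1,35)
E
```

```text
t 9.65 at [ 0.5407 -0.0952  0.1537] target [ 0.5581 -0.0969  0.1439] d mm [17.4 -1.7 -9.8] turn deg [0.11 0.23 0.01] F [ 0.6  0.  -0.3] open 0.1
t 9.65 at [ 0.5407 -0.0952  0.1537] target [ 0.6272 -0.1074  0.1265] d mm [ 86.5 -12.2 -27.2] turn deg [0.11 0.23 0.01] F [ 0.6  0.  -0.3] open 0.1
```

```bash
python3 - <<'E'
from h import *
a=cv2.imread("pics/p2s.png");b=cam("side")["color"][...,::-1];s=cam("scene")["color"][...,::-1]
f=lambda i,x,y:cv2.resize(i[y:y+135,x:x+170],(510,405),interpolation=cv2.INTER_CUBIC)
o=cv2.hconcat([f(a,215,160)[:,:400],f(b,215,160)[:,:400]])
o2=cv2.resize(s[180:245,205:315],(338,195),interpolation=cv2.INTER_CUBIC)
w=cv2.resize(cam("wrist")["color"][180:375,130:430,::-1],(300,195))
p=np.zeros((195,800,3),np.uint8);p[:,:338]=o2;p[:,350:650]=w
cv2.imwrite("pics/p3.png",cv2.vconcat([o,p]))
E
```

```text
(no output)
```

View pics/p3.png

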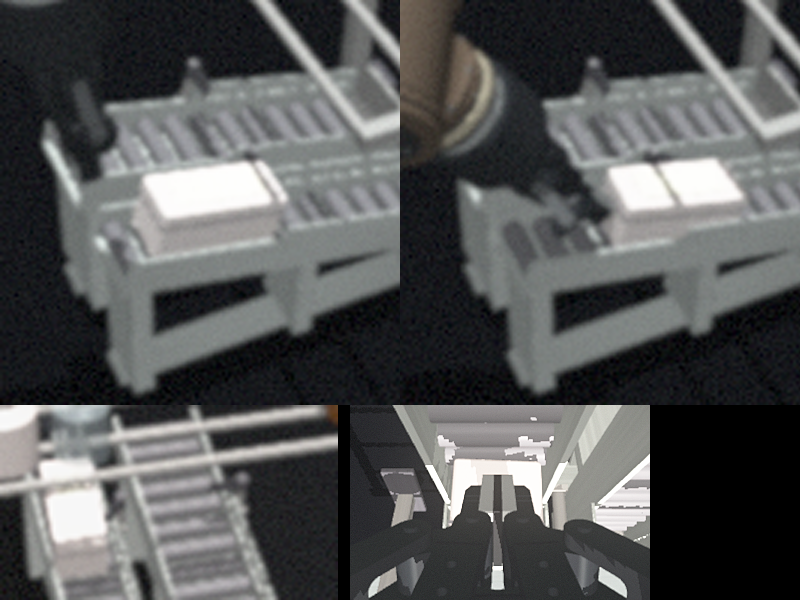

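The box slid to the gate and has now been pushed about halfway through. I'll continue the push under the shelf.

Call:
move_arm --plan '[9, -1.3, -4, 0, 0, 0, 0, 9, -1.3, -4, 0, 0, 0, 0, 9, -1.3, -3, 0, 0, 0, 0, 9, -1.3, -3, 0, 0, 0, 0, 9, -1.3, -2.3, 0, 0, 0, 0, 9, -1.3, -2.3, 0, 0, 0, 0, 9, -1.3, -2.3, 0, 0, 0, 0, 9, -1.3, -2.3, 0, 0, 0, 0, 9, -1.3, -2.3, 0, 0, 0, 0, 0, 0, 0, 0, 0, 0, 0]'

```text
time: 10.8
eef_pos: [0.6204, -0.1065, 0.1262]
tcp_rot: [0.072, 0.951, -0.023, 0.301]
contact_force: [-0.8, -2.7, -1.2]
opening: -0.005
finger_force: 1.2
```

```bash
cat > chk.py <<'E'
from h import *
# is there a bright/different patch where the box at the stop would be? compare with start image
rk=np.load("rk2.npy")
import sys
w=int(sys.argv[1]);hw=.022 if w<0 else .031
for n in("side","scene"):
    c=cam(n);a=cv2.imread(f"pics/{n}0.png");b=c["color"][...,::-1]
    out=[]
    for x0 in np.arange(-.29,.0,.02):
        q=proj(c,lane([[x0,-hw*.6,.045],[x0+.02,-hw*.6,.045],[x0+.02,hw*.6,.045],[x0,hw*.6,.045]],w,rk)).astype(int)
        m=np.zeros(a.shape[:2],np.uint8);cv2.fillConvexPoly(m,q,255)
        out.append((round(cv2.mean(b,m)[0]),round(cv2.mean(b,m)[0]-cv2.mean(a,m)[0])))
    print(n,out)
E
python3 chk.py -1; python3 - <<'E'
from h import *
push(-.128,-1,35)
E
```

```text
side [(125, -11), (130, -8), (131, -8), (106, -34), (64, -69), (65, -47), (63, -73), (137, -3), (174, 32), (245, 104), (249, 112), (233, 93), (251, 125), (218, 112), (93, 2)]
scene [(153, 5), (121, 7), (109, 1), (129, -20), (108, -46), (133, -19), (84, -54), (128, -14), (134, 4), (223, 81), (246, 114), (235, 113), (247, 101), (247, 107), (185, 36)]
t 10.9 at [ 0.6198 -0.1067  0.1265] target [ 0.6272 -0.1074  0.1265] d mm [ 7.4 -0.7  0. ] turn deg [0.12 0.16 0.05] F [-0.3 -3.8 -2.1] open 0.3
```

Call:
move_arm --plan '[-12, 1.8, 3, 0, 0, 0, 0, -20, 3, 5, 0, 0, 0, 0, -25, 3.8, 6.2, 0, 0, 0, 0, -25, 3.8, 6.2, 0, 0, 0, 0, -15, 2, 30, 0, 0, 0, 0, -10, 1, 45, 0, 0, 0, 0, 0, 0, 45, 0, 0, 0, 0, 0, 0, 0, 0, 0, 0, 0]'

```text
time: 11.7
eef_pos: [0.5158, -0.0922, 0.2779]
tcp_rot: [0.071, 0.948, -0.026, 0.309]
contact_force: [1.5, -0.8, 0.4]
opening: -0.001
finger_force: 0.0
```

```bash
python3 chk.py -1; python3 - <<'E'
from h import *
s=cam("side");cv2.imwrite("pics/s4.png",s["color"][...,::-1]);c=cam("scene");cv2.imwrite("pics/sc4.png",c["color"][...,::-1])
st=ctrl.get_state();print(st["time"],st["eef_pos"],st["contact_force"],st["qpos"])
# wide box by side-cam brightness
g=cv2.cvtColor(s["color"],cv2.COLOR_RGB2GRAY);m=((g>225)*255).astype(np.uint8);m[:300]=0;m[:,:295]=0;m[:,372:]=0
cn=max(cv2.findContours(m,0,1)[0],key=cv2.contourArea)
r=cv2.minAreaRect(onz(s,cn[:,0].astype(float),.045)[:,:2].astype(np.float32));print(r)
E
```

```text
side [(140, 3), (142, 3), (143, 3), (143, 3), (137, 3), (114, 2), (138, 3), (144, 3), (149, 8), (210, 68), (249, 112), (233, 93), (252, 126), (250, 144), (131, 41)]
scene [(146, -2), (111, -2), (102, -5), (146, -4), (149, -5), (151, -1), (137, -1), (141, -1), (130, 0), (171, 29), (247, 114), (234, 112), (247, 101), (247, 107), (207, 58)]
11.9 [ 0.51207069 -0.09038715  0.2658827 ] [ 0.08652199 -0.3185635  -1.08284171] [-0.45468881 -0.4253046   2.26855751  0.26171431  0.72530484 -2.01964039]
((0.512827455997467, -0.33431684970855713), (0.0997021347284317, 0.061600249260663986), 12.111493110656738)
```

The narrow box spans lane x ≈ -100 to 0 mm, so it is at its stop. Next I compute the approach to the wide box.

```bash
python3 - <<'E'
from h import *
s=cam("side");print("dish",onz(s,[[412,340]],.042))
y=np.radians(12.1);L=np.radians(20)
M=R.from_euler("z",y).as_matrix()@np.array([[-np.cos(L),0,np.sin(L)],[0,1,0],[-np.sin(L),0,-np.cos(L)]])
delta([.5197,-.3328,.12],M)
E
```

```text
dish [[ 0.65572994 -0.40921458  0.042     ]]
t 11.95 at [ 0.5119 -0.0903  0.2651] target [ 0.5197 -0.3328  0.12  ] d mm [   7.8 -242.5 -145.1] turn deg [-0.47 15.07 20.65] F [-1.  -0.7  0.1] open -0.2
```

Call:
move_arm --plan '[1, -40, 0, -0.08, 2.51, 3.44, 85, 1, -40, 0, -0.08, 2.51, 3.44, 85, 1, -40, 0, -0.08, 2.51, 3.44, 85, 2, -40, -25, -0.08, 2.51, 3.44, 85, 2, -40, -28, -0.08, 2.51, 3.44, 85, 1, -40, -28, -0.08, 2.51, 3.44, 85, 0, -2, -34, 0, 0, 0, 85, 0, 0, -30, 0, 0, 0, 85, 0, 0, 0, 0, 0, 0, 85, 0, 0, 0, 0, 0, 0, 85]'

```text
time: 12.95
eef_pos: [0.5251, -0.3281, 0.1236]
tcp_rot: [-0.099, 0.981, 0.018, 0.168]
contact_force: [0.1, -0.1, 0.5]
opening: 0.996
finger_force: 0.0
```

```bash
python3 - <<'E'
from h import *
y=np.radians(12.1);L=np.radians(20)
M=R.from_euler("z",y).as_matrix()@np.array([[-np.cos(L),0,np.sin(L)],[0,1,0],[-np.sin(L),0,-np.cos(L)]])
delta([.5197,-.3328,.018],M)
c=cam("wrist");cv2.imwrite("pics/w5.png",c["color"][...,::-1])
E
```

```text
t 12.95 at [ 0.5251 -0.3281  0.1236] target [ 0.5197 -0.3328  0.018 ] d mm [  -5.4   -4.7 -105.6] turn deg [ 0.04 -0.56  0.56] F [ 0.1 -0.1  0.5] open 85.1
```

Call:
move_arm --plan '[-5, -5, -10, 0, -0.5, 0.5, 85, 0, 0, -30, 0, 0, 0, 85, 0, 0, -30, 0, 0, 0, 85, 0, 0, -20, 0, 0, 0, 85, 0, 0, 0, 0, 0, 0, 85]'

```text
time: 13.5
eef_pos: [0.5337, -0.3225, 0.0421]
tcp_rot: [-0.09, 0.984, 0.012, 0.155]
contact_force: [0.3, 0.1, 0.2]
opening: 0.995
finger_force: 0.0
```

```bash
python3 - <<'E'
from h import *
y=np.radians(12.1);L=np.radians(20)
M=R.from_euler("z",y).as_matrix()@np.array([[-np.cos(L),0,np.sin(L)],[0,1,0],[-np.sin(L),0,-np.cos(L)]])
delta([.5197,-.3328,.018],M)
E
```

```text
t 13.5 at [ 0.5337 -0.3225  0.0421] target [ 0.5197 -0.3328  0.018 ] d mm [-14.  -10.3 -24.1] turn deg [ 0.62 -2.02  1.65] F [0.3 0.1 0.2] open 85.0
```

```bash
python3 - <<'E'
from h import *
print(ctrl.get_state()["qpos"])
E
```

```text
[-0.81064545  0.30566951  1.96256638  0.39120258  0.73469413 -2.83841402]
```

```bash
python3 - <<'E'
from h import *
for l in(12,10):
    y=np.radians(12.1);L=np.radians(l)
    M=R.from_euler("z",y).as_matrix()@np.array([[-np.cos(L),0,np.sin(L)],[0,1,0],[-np.sin(L),0,-np.cos(L)]])
    delta([.517,-.3333,.07],M)
E
```

```text
t 13.5 at [ 0.5337 -0.3225  0.0421] target [ 0.517  -0.3333  0.07  ] d mm [-16.7 -10.8  27.9] turn deg [-0.95  5.83  1.63] F [0.3 0.1 0.2] open 85.0
t 13.5 at [ 0.5337 -0.3225  0.0421] target [ 0.517  -0.3333  0.07  ] d mm [-16.7 -10.8  27.9] turn deg [-1.34  7.79  1.63] F [0.3 0.1 0.2] open 85.0
```

Call:
move_arm --plan '[0, 0, 28, 0, 0, 0, 85, -5, -3, 0, -0.6, 3.9, 0.8, 85, -6, -4, 0, -0.7, 3.9, 0.8, 85, -6, -4, 0, 0, 0, 0, 85, 0, 0, 0, 0, 0, 0, 85]'

```text
time: 14.0
eef_pos: [0.5178, -0.3359, 0.0735]
tcp_rot: [-0.104, 0.991, 0.007, 0.089]
contact_force: [-0.1, 0.4, 0.3]
opening: 0.995
finger_force: 0.0
```

```bash
python3 - <<'E'
from h import *
for l in(10,):
    y=np.radians(12.1);L=np.radians(l)
    M=R.from_euler("z",y).as_matrix()@np.array([[-np.cos(L),0,np.sin(L)],[0,1,0],[-np.sin(L),0,-np.cos(L)]])
    delta([.516,-.3335,.018],M)
print(ctrl.get_state()["qpos"])
E
```

```text
t 14.0 at [ 0.5178 -0.3359  0.0735] target [ 0.516  -0.3335  0.018 ] d mm [ -1.8   2.4 -55.5] turn deg [0.2  0.31 0.09] F [-0.1  0.4  0.3] open 84.9
[-0.80082084  0.27798352  1.90858266  0.19644194  0.86484016 -2.70249569]
```

Call:
move_arm --plan '[-2, 2, -20, 0, 0, 0, 85, 0, 0, -20, 0, 0, 0, 85, 0, 0, -14, 0, 0, 0, 85, 0, 0, 0, 0, 0, 0, 85]'

```text
time: 14.4
eef_pos: [0.5139, -0.3316, 0.0154]
tcp_rot: [-0.104, 0.991, 0.01, 0.087]
contact_force: [-0.6, 0.6, -0.8]
opening: 0.995
finger_force: 0.0
```

```bash
python3 - <<'E'
from h import *
y=np.radians(12.1);L=np.radians(10)
M=R.from_euler("z",y).as_matrix()@np.array([[-np.cos(L),0,np.sin(L)],[0,1,0],[-np.sin(L),0,-np.cos(L)]])
delta([.516,-.3335,.018],M)
print(ctrl.get_state()["qpos"])
E
```

```text
t 14.4 at [ 0.5139 -0.3316  0.0154] target [ 0.516  -0.3335  0.018 ] d mm [ 2.1 -1.9  2.6] turn deg [-0.11 -0.03  0.1 ] F [-0.6  0.6 -0.8] open 85.0
[-0.80031224  0.36228678  1.93005323  0.21448228  0.76903551 -2.72880003]
```

Call:
move_arm --plan '[2, -2, 4, 0, 0, 0, 85, 0, 0, 0, 0, 0, 0, 65, 0, 0, 0, 0, 0, 0, 54, 0, 0, 0, 0, 0, 0, 52, 0, 0, 0, 0, 0, 0, 52, 0, 0, 0, 0, 0, 0, 52, 0, 0, 0, 0, 0, 0, 52]' --newtons 50

```text
time: 15.1
eef_pos: [0.5187, -0.3361, 0.024]
tcp_rot: [-0.105, 0.99, 0.007, 0.089]
contact_force: [-0.3, -0.2, 5.8]
opening: 0.712
finger_force: 57.2
```

```bash
python3 - <<'E'
from h import *
s=ctrl.get_state();M=R.from_quat(s["tcp_rot"]).as_matrix();rk=np.load("rk2.npy")
yaw=np.arctan2(M[1,1],M[0,1])-np.pi/2
B=R.from_euler("z",yaw).as_matrix();T=B.T@M;p=B.T@(s["eef_pos"]-np.array([.5128,-.3343,0]));print(np.degrees(yaw),T[:,2],p,s["finger_force"])
p[1]=0;np.savez("Tw.npz",T=T,p=p)
G=Rlane(rk)@T
for z in(.06,.002):delta(lane([p+[-.235,0,z]],1,rk)[0],G)
E
```

```text
12.032536326107873 [ 0.17778279 -0.00509793 -0.98405655] [ 0.00543095 -0.0029594   0.02400502] 57.19113528728485
t 15.1 at [ 0.5187 -0.3361  0.024 ] target [0.5611 0.0038 0.217 ] d mm [ 42.3 339.9 193. ] turn deg [ -0.42  14.07 -20.58] F [-0.3 -0.2  5.8] open 60.8
t 15.1 at [ 0.5187 -0.3361  0.024 ] target [0.5472 0.0059 0.1608] d mm [ 28.5 342.  136.8] turn deg [ -0.42  14.07 -20.58] F [-0.3 -0.2  5.8] open 60.8
```

Call:
move_arm --plan '[0, 0, 20, 0, 0, 0, 52, 0, 0, 40, 0, 0, 0, 52, 0, 0, 45, 0, 0, 0, 52, 0, 0, 45, 0, 0, 0, 52, 0, 0, 45, 0, 0, 0, 52, 0, 20, 25, 0, 0, 0, 52, 0, 40, 0, -0.07, 2.35, -3.43, 52, 0, 40, 0, -0.07, 2.35, -3.43, 52, 0, 40, 0, -0.07, 2.35, -3.43, 52, 1, 40, 0, -0.07, 2.35, -3.43, 52, 1, 40, 0, -0.07, 2.35, -3.43, 52, 1, 40, 0, -0.07, 2.35, -3.43, 52]'

```text
time: 16.3
eef_pos: [0.5199, -0.0731, 0.2414]
tcp_rot: [0.076, 0.996, 0.001, -0.035]
contact_force: [0.1, 0.5, -1.8]
opening: 0.712
finger_force: 56.3
```

Call:
move_arm --plan '[1, 40, 0, 0, 0, 0, 52, 1, 30, 0, 0, 0, 0, 52, 1, 15, 0, 0, 0, 0, 52, 0, 0, 0, 0, 0, 0, 52, 0, 0, 0, 0, 0, 0, 52]'

```text
time: 16.8
eef_pos: [0.5235, 0.0094, 0.2417]
tcp_rot: [0.075, 0.997, 0.001, -0.034]
contact_force: [-0.1, -1.2, -1.9]
opening: 0.71
finger_force: 56.4
```

```bash
cat > pw.py <<'E'
from h import *
rk=np.load("rk2.npy");d=np.load("Tw.npz");T=d["T"];p=d["p"]
G=Rlane(rk)@T
for z in(.01,.002,-.001):delta(lane([p+[-.258,0,z]],1,rk)[0],G)
E
python3 pw.py
```

```text
t 16.8 at [0.5235 0.0094 0.2417] target [0.5271 0.009  0.1741] d mm [  3.6  -0.4 -67.6] turn deg [-0.12 -0.15  0.03] F [-0.1 -1.2 -1.9] open 60.6
t 16.8 at [0.5235 0.0094 0.2417] target [0.5251 0.0093 0.1663] d mm [  1.7  -0.1 -75.3] turn deg [-0.12 -0.15  0.03] F [-0.1 -1.2 -1.9] open 60.6
t 16.8 at [0.5235 0.0094 0.2417] target [0.5244 0.0094 0.1634] d mm [  0.9  -0.  -78.2] turn deg [-0.12 -0.15  0.03] F [-0.1 -1.2 -1.9] open 60.6
```

Call:
move_arm --plan '[1, 0, -25, 0, 0, 0, 52, 1, 0, -25, 0, 0, 0, 52, 0, 0, -15, 0, 0, 0, 52, 0, 0, -5, 0, 0, 0, 52, 0, 0, 0, 0, 0, 0, 52, 0, 0, 0, 0, 0, 0, 52]'

```text
time: 17.4
eef_pos: [0.5263, 0.0095, 0.1731]
tcp_rot: [0.075, 0.997, 0.001, -0.033]
contact_force: [0.6, 0.1, -1.6]
opening: 0.714
finger_force: 56.3
```

```bash
python3 pw.py
```

```text
t 17.4 at [0.5263 0.0095 0.1731] target [0.5271 0.009  0.1741] d mm [ 0.7 -0.5  1. ] turn deg [-0.15 -0.02  0.07] F [ 0.6  0.1 -1.6] open 61.0
t 17.4 at [0.5263 0.0095 0.1731] target [0.5251 0.0093 0.1663] d mm [-1.2 -0.2 -6.7] turn deg [-0.15 -0.02  0.07] F [ 0.6  0.1 -1.6] open 61.0
t 17.4 at [0.5263 0.0095 0.1731] target [0.5244 0.0094 0.1634] d mm [-1.9 -0.1 -9.6] turn deg [-0.15 -0.02  0.07] F [ 0.6  0.1 -1.6] open 61.0
```

Call:
move_arm --plan '[-1, 0, -4, 0, 0, 0, 52, -1, 0, -3, 0, 0, 0, 52, 0, 0, -2, 0, 0, 0, 52, 0, 0, 0, 0, 0, 0, 52]'

```text
time: 17.8
eef_pos: [0.525, 0.0098, 0.1646]
tcp_rot: [0.075, 0.997, 0.001, -0.032]
contact_force: [2.2, 0.1, 3.6]
opening: 0.709
finger_force: 56.9
```

Call:
move_arm --plan '[0, 0, 0, 0, 0, 0, 80, 0, 0, 0, 0, 0, 0, 80, 0, 0, 0, 0, 0, 0, 80, 0, 0, 10, 0, 0, 0, 80, 0, 0, 30, 0, 0, 0, 80, -3, 0, 40, 0, 0, 0, 80, -35, 5, 0, -0.5, -3.3, 0, 0, -30, 4, 0, -0.5, -3.3, 0, 0, 0, 0, 0, -0.5, -3.3, 0, 0]'

```text
time: 18.7
eef_pos: [0.4532, 0.0197, 0.2432]
tcp_rot: [0.075, 0.996, -0.005, 0.054]
contact_force: [0.1, 0.4, -0.6]
opening: 0.442
finger_force: 0.0
```

```bash
python3 chk.py 1; python3 - <<'E'
from h import *
for x in(-.332,-.315,-.30):push(x,1,6)
print(ctrl.get_state()["qpos"])
E
```

```text
side [(119, 31), (232, 146), (251, 161), (252, 160), (252, 156), (233, 122), (170, 43), (128, 3), (133, 4), (132, 4), (128, 3), (171, 4), (129, 3), (114, 3), (113, 2)]
scene [(130, -1), (190, 130), (244, 152), (226, 69), (246, 94), (199, 48), (198, 56), (150, 9), (131, 0), (141, -1), (132, -1), (117, -1), (144, 0), (138, 0), (146, -1)]
t 18.8 at [0.4543 0.0194 0.2435] target [0.4465 0.0212 0.1758] d mm [ -7.7   1.8 -67.7] turn deg [ 0.16  0.16 -0.03] F [-0.5 -0.4 -0.2] open 22.0
t 18.8 at [0.4543 0.0194 0.2435] target [0.4629 0.0188 0.1717] d mm [  8.6  -0.7 -71.8] turn deg [ 0.16  0.16 -0.03] F [-0.5 -0.4 -0.2] open 22.0
t 18.8 at [0.4543 0.0194 0.2435] target [0.4772 0.0166 0.1681] d mm [ 23.   -2.9 -75.4] turn deg [ 0.16  0.16 -0.03] F [-0.5 -0.4 -0.2] open 22.0
[-1.81568045e-01 -2.97578064e-01  2.13816232e+00  1.08130392e-03
  1.19303521e+00 -1.60244634e+00]
```

Call:
move_arm --plan '[3, 0, -25, 0, 0, 0, 0, 3, -1, -25, 0, 0, 0, 0, 2, 0, -20, 0, 0, 0, 0, 0, 0, 0, 0, 0, 0, 0]'

```text
time: 19.2
eef_pos: [0.4622, 0.0182, 0.17]
tcp_rot: [0.075, 0.996, -0.005, 0.049]
contact_force: [-0.9, 0.1, 0.0]
opening: -0.001
finger_force: 0.0
```

```bash
python3 - <<'E'
from h import *
push(-.315,1,6);push(-.217,1,35)
E
```

```text
t 19.2 at [0.4622 0.0182 0.17  ] target [0.4629 0.0188 0.1717] d mm [0.6 0.6 1.7] turn deg [ 0.07 -0.35  0.  ] F [-0.9  0.1  0. ] open -0.1
t 19.2 at [0.4622 0.0182 0.17  ] target [0.5569 0.0045 0.148 ] d mm [ 94.7 -13.7 -22. ] turn deg [ -4.29 -29.02   0.04] F [-0.9  0.1  0. ] open -0.1
```

Call:
move_arm --plan '[9, -1.3, -2.1, -0.53, -3.6, 0, 0, 9, -1.3, -2.1, -0.53, -3.6, 0, 0, 9, -1.3, -2.1, -0.53, -3.6, 0, 0, 9, -1.3, -2.1, -0.53, -3.6, 0, 0, 9, -1.3, -2.1, -0.53, -3.6, 0, 0, 9, -1.3, -2.1, -0.53, -3.6, 0, 0, 9, -1.3, -2.1, -0.53, -3.6, 0, 0, 9, -1.3, -2.1, -0.53, -3.6, 0, 0, 9, -1.3, -2.1, 0, 0, 0, 0, 9, -1.3, -2.1, 0, 0, 0, 0, 0, 0, 0, 0, 0, 0, 0]'

```text
time: 20.3
eef_pos: [0.5557, 0.0045, 0.1533]
tcp_rot: [0.072, 0.95, -0.023, 0.302]
contact_force: [0.6, -1.0, -0.9]
opening: 0.005
finger_force: 0.0
```

```bash
python3 chk.py 1; python3 - <<'E'
from h import *
push(-.217,1,35);push(-.128,1,35)
E
```

```text
side [(81, -6), (78, -9), (55, -35), (159, 67), (251, 154), (231, 120), (248, 121), (252, 127), (209, 79), (133, 4), (128, 3), (170, 4), (129, 3), (114, 3), (114, 2)]
scene [(135, 4), (79, 20), (119, 26), (166, 8), (235, 83), (199, 48), (242, 101), (247, 106), (224, 93), (162, 20), (144, 11), (115, -3), (144, 0), (138, 0), (146, 0)]
t 20.4 at [0.5547 0.0048 0.1529] target [0.5569 0.0045 0.148 ] d mm [ 2.1 -0.3 -4.8] turn deg [0.03 0.25 0.03] F [0.6 0.2 0.3] open -0.3
t 20.4 at [0.5547 0.0048 0.1529] target [ 0.6422 -0.0085  0.1265] d mm [ 87.5 -13.3 -26.4] turn deg [0.03 0.25 0.03] F [0.6 0.2 0.3] open -0.3
```

Call:
move_arm --plan '[9, -1.3, -4, 0, 0, 0, 0, 9, -1.3, -4, 0, 0, 0, 0, 9, -1.3, -3, 0, 0, 0, 0, 9, -1.3, -2.3, 0, 0, 0, 0, 9, -1.3, -2.3, 0, 0, 0, 0, 9, -1.3, -2.3, 0, 0, 0, 0, 9, -1.3, -2.3, 0, 0, 0, 0, 9, -1.3, -2.3, 0, 0, 0, 0, 9, -1.3, -2.3, 0, 0, 0, 0, 7, -1, -1.8, 0, 0, 0, 0, 0, 0, 0, 0, 0, 0, 0]'

```text
time: 21.5
eef_pos: [0.6423, -0.0079, 0.1251]
tcp_rot: [0.072, 0.95, -0.023, 0.302]
contact_force: [-0.3, -1.4, 1.5]
opening: -0.002
finger_force: 0.7
```

```bash
python3 chk.py 1; python3 - <<'E'
from h import *
push(-.128,1,35)
E
```

```text
side [(76, -12), (83, -4), (93, 3), (89, -3), (79, -18), (77, -34), (59, -68), (107, -18), (150, 20), (226, 97), (248, 123), (217, 50), (252, 127), (249, 138), (128, 16)]
scene [(137, 5), (71, 12), (93, 0), (126, -32), (83, -69), (133, -19), (66, -75), (104, -36), (121, -10), (172, 30), (247, 114), (236, 118), (247, 103), (247, 108), (209, 63)]
t 21.6 at [ 0.6417 -0.0078  0.1253] target [ 0.6422 -0.0085  0.1265] d mm [ 0.6 -0.7  1.2] turn deg [0.03 0.21 0.03] F [-1.  -2.   0.5] open -0.2
```

The wide box spans about -105 to 0 mm. I'll retreat the same way as before.

Call:
move_arm --plan '[-12, 1.8, 3, 0, 0, 0, 0, -20, 3, 5, 0, 0, 0, 0, -25, 3.8, 6.2, 0, 0, 0, 0, -25, 3.8, 6.2, 0, 0, 0, 0, -20, 3, 20, 0, 0, 0, 0, -20, 3, 45, 0, 0, 0, 0, -10, 1, 45, 0, 0, 0, 0, 0, 0, 20, 0, 0, 0, 0, 0, 0, 0, 0, 0, 0, 0, 0, 0, 0, 0, 0, 0, 0]'

```text
time: 22.6
eef_pos: [0.5091, 0.0119, 0.2754]
tcp_rot: [0.072, 0.95, -0.023, 0.302]
contact_force: [0.6, 0.7, -1.6]
opening: 0.0
finger_force: 0.0
```

```bash
python3 chk.py 1; python3 chk.py -1; python3 - <<'E'
from h import *
b=cam("side")["color"][...,::-1];s=cam("scene")["color"][...,::-1]
a=cv2.resize(b[165:290,220:385],(528,400),interpolation=cv2.INTER_CUBIC)
d=cv2.resize(s[180:305,205:315],(352,400),interpolation=cv2.INTER_CUBIC)[:,:272]
e=np.zeros((200,800,3),np.uint8);e[:,:266]=cv2.resize(b,(266,200));e[:,270:536]=cv2.resize(s,(266,200))
cv2.imwrite("pics/fin.png",cv2.vconcat([cv2.hconcat([a,d]),e]))
E
```

```text
side [(90, 2), (89, 3), (93, 3), (95, 3), (99, 2), (114, 3), (131, 4), (129, 5), (146, 16), (211, 82), (248, 123), (217, 50), (252, 127), (250, 138), (137, 26)]
scene [(131, 0), (59, -1), (90, -2), (156, -1), (151, -1), (151, -1), (141, -1), (140, -1), (130, -1), (175, 32), (247, 114), (236, 118), (247, 103), (247, 108), (209, 63)]
side [(140, 4), (142, 4), (143, 4), (144, 4), (137, 3), (115, 3), (139, 4), (144, 4), (150, 8), (210, 68), (249, 112), (234, 94), (252, 126), (250, 144), (132, 41)]
scene [(145, -3), (109, -4), (103, -4), (149, -1), (153, -1), (150, -1), (137, -1), (141, -1), (130, -1), (171, 29), (247, 114), (234, 112), (247, 101), (247, 107), (206, 58)]
```

View pics/fin.png

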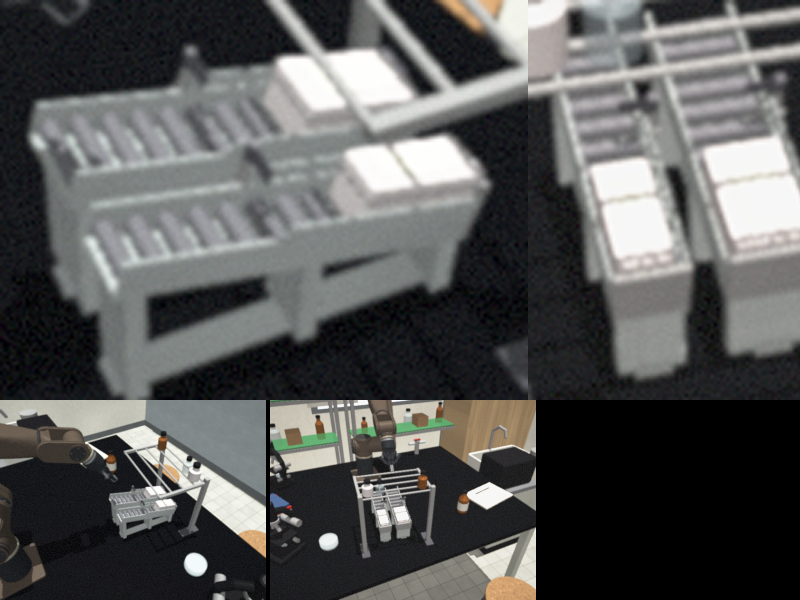

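Both boxes lie flat against their end stops, and the gates look unchanged from the start (shut). The bottle and dishes stand where they were, and the arm is clear of everything.

```bash
python3 -c "
from plant import order
print(order.sign_off())"
```

```text
the job is handed in; nothing more can be done
None
```

Both slide boxes are in their own lanes and resting flat against the end stops, with the gates apparently shut behind them and the bottle and dishes undisturbed; I handed the job in at about 23 s of the 72 s allowed.

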